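# Seat the specimen and hold the loupe at focus

### The arm

A 6-joint arm with a two-finger parallel gripper is mounted at the origin on a cart in front of the work surface, level with it; the furniture and walls round the work are solid. World frame = base frame: x ahead of the robot, y to its left, z up, the work surface at z = 0. Lengths are in m, angles in rad, forces in N, time in s.
With the tool pointing down it reaches from about 0.425 to 1.125 m from the base axis. Payload 14.9 kg.
Tool frame: the origin (TCP) lies at the very end of the fingers, on their centre line; the grasp point (between the pads) lies 19 mm behind it; z points along the fingers, y is the direction in which the jaws open and shut (so a half turn about z gives the same grasp; the last joint's range is limited). The gripper opens to 91 mm and grips with 3 to 60 N. Pads are 32 mm wide; open, the fingers measure 118 mm over their backs; the gripper's body (76 mm by 178 mm) begins 60 mm behind the grasp point.
Start: joints at [-1.164, 0.379, 1.734, -0, 1.028, -0.033], TCP at [0.298, -0.633, 0.214] pointing down, gripper open.
Joint ranges: [-2.77, 2.77], [-0.74, 2.19], [0, 2.66], [-1.06, 4.2], [0.31, 2.87], [-3.08, 3.08]. Speed limits (rad/s): [1.89, 1.89, 2.39, 3.14, 3.14, 3.14].

### API

Orientations are given as a unit quaternion [w, x, y, z].
In Python, from rig import r, viewer, models gives the robot as it stands.
- The arm moves only by the tool carry_out, never from a script. Its argument "rows" is a list of rows, each a list of 3 entries, a list of its own where there are three numbers: the shift along the tool's x, y, z in m, then the turn about the tool's z in degrees, then the closure, from 0 (fully open) to 1 (shut). A call has 1 to 12 rows; each row shifts and turns the commanded pose from where the row before left it, along the tool's axes as they then stand; what a row does not reach is not made up. A row lasts 1/8 s, in which the tool goes at most 62.5 mm and 10.7 degrees, less where a joint would pass 70% of its speed; a pose out of reach is approached as far as the arm can. A call is refused whole if a number of a shift passes 0.0625 or a number of a turn 10.7, either way. A call with a gripper value outside its range is refused whole. The fingers move at their own pace and stop on an object; "grip_force" is the grip in N (left out, the last holds). Time passes only in rows, so rows that do not move let the fingers close. It gives the time, the measured TCP pose, the force and the opening at its end, in the units of the state.
- r.get_state(): the state, without advancing time (a new reading comes with each control period).
- viewer.snapshot(name): name is "scene" or "top" or "wrist"; returns a dict with "color" (400x640x3 uint8, red, green, blue), "K" (3x3 intrinsics, pixels), "R" (3x3) and "t" (3): a world point X has camera coordinates R X + t. Camera axes: x right, y down, z forward; pixel columns grow to the right and rows downward; lengths in m; the calibration is good to about 2 mm. A picture is of the moment at which its call begins. There is no depth.
- r.sign_off(): hands the job in, once; it reports no verdict.
Trained networks look in the newest picture that a camera, given by its name, has taken for a name from the list of things; names that differ only in an ending like _2 or _b are one class to them, and where a whole thing is asked for, a point or a joint stands for the part that bears it (a point fixed in the world has none). Each returns a list of dicts, best first, with "p" (0 to 1); they miss things now and then, are a little off and sometimes report something else, mostly with a low value. They report only what shows in the picture. A call takes as long as a camera call.
- models.look_for(label, camera): "box" ([left, top, width, height] in pixels, round what is visible of it).
- models.masks_of(label, camera): "mask" (400x640 bool, what is visible of it) and "box" ([left, top, width, height] in pixels, round what is visible of it).
The state is a dict: "time": time; "joint_positions": joint angles; "qvel": joint speeds; "effort": joint torques, N m; "eef_pos": TCP position; "tool_rot": TCP orientation; "wrist_force": force on the tool from outside, world axes, zero at the start; "moment": the same for the moment, N m; "grip_width": opening from 0.0 (shut) to 1.0 (fully open).
Only numpy, scipy, OpenCV 4.12 (cv2) and the standard library are available. Lean on these libraries where they do the work, as an engineer would, in place of code of your own. Each camera call takes 0.05 s, during which the arm holds its last target.

### The job

First press the round specimen mount straight down until it sits fully home in its holder on the inspection stand. Then pick up the loupe by its blue handle and hold it still and level over the specimen, with the lens centred above it at the same height as the red collar on the stand's post. Leave the red collar, the beaker, the green stopper and the timer where they are, and finish while still holding the loupe there, clear of the stand.

Things in the scene. Friction and masses are not known exactly. Their poses are not given: they have to be found in the camera images.
- stand: fixed inspection stand on the worktop. Origin on the worktop on the specimen's axis, z up. Dark base plate 124x84x10 mm that reaches from x = -42 to +82 mm and y = -42 to +42 mm of its own frame; an aluminium holder, 56 mm across with its flat top 40 mm above the worktop, stands at its origin; an upright steel post, 10 mm thick (15 mm at its black cap), stands at x = +62 mm and is 174 mm high with its cap. The post is on the far side as seen from the robot, within 0.5 rad
- specimen_top (a point): centre of the flat top of the specimen mount: a round black disc 36 mm across and 6 mm thick with a brass-coloured face, on a stem in the holder; moves with it. About 54 mm above the worktop when not seated, 46 mm when fully home
- specimen (a joint): how far the specimen mount is pressed in, in m: 0 = stands 8 mm proud (gap under the black disc), 0.008 = fully home, the disc lying on the holder. Starts between 0 and 0.003. A friction fit: about 5 N moves it straight down, it stays where it is left
- focus_mark (a point): middle of the red focus collar (20 mm across, 8 mm high) on the stand's post; its height, 105 to 140 mm above the worktop, is the focal height for the middle of the lens. A friction fit on the post; not to be moved
- loupe: loose loupe, 50 to 100 g, lying flat on the worktop. Origin at the centre of the underside of its round silvery rim (54 mm outer diameter, 12 mm high, clear lens inside); z is the lens axis, up; the handle points along its own -x: a short steel neck to x = -42 mm, then a blue handle from x = -42 to -122 mm, 16 mm wide (y) and 18 mm high (z = 0 to 18 mm)
- loupe_lens (a point): centre of the lens, 6 mm above the loupe's origin along its z
- loupe_grip (a point): a good place to grip the blue handle, across its 16 mm width: on its middle line, x = -60 mm, z = 9 mm in the loupe's frame, near the centre of mass
- beaker: bystander: clear glass beaker, 62 mm across, 80 mm high, origin at the centre of its underside
- green_stopper: bystander: green rubber stopper, 33 mm across, 27 mm high, origin at the centre of its underside
- bench_timer: bystander: small white timer, 70x62x18 mm, origin at the centre of its underside

How it is judged:
By the outcome, as a careful person would: the job done as asked, in the order asked, and still so for the second after the job is handed in, while the arm keeps its last pose, push and grip.
It also fails if it takes over 58 s, if anything falls off the work surface, if the arm or the gripper's body presses on something with over 40 N, if the wrist force passes 120 N, or if a joint passes its speed limit or range.

## Working session

There is one attempt and no reset: what is moved stays moved. The work goes in short steps, Python scripts to look and compute and a tool call to move; the robot and the scene stay as the last step left them, time stands still between calls to the robot, and variables do not carry over. Pictures are saved under pics/ and viewed, and the job is handed in when it is done.

Besides the shell and the picture viewer there is one more tool, called after "Request:" as name(argument=value, ...), one argument or row to a line, values as JSON. carry_out: Moves the arm, as the interface text tells. Its arguments: {"type":"object","properties":{"rows":{"type":"array"},"grip_force":{"type":"number"}},"required":["rows"]}

```bash
mkdir -p pics; ls
python3 - <<'E'
from rig import r, viewer, models
import cv2, json
s=r.get_state(); print({k:(s[k]) for k in ('time','eef_pos','tool_rot','wrist_force','grip_width')})
for c in ('scene','top','wrist'):
    d=viewer.snapshot(c); cv2.imwrite(f'pics/{c}0.png',d['color'][:,:,::-1])
    print(c,d['K'].tolist(),d['R'].tolist(),d['t'].tolist())
    for n in ('stand','specimen_top','focus_mark','loupe','loupe_lens','loupe_grip','beaker','green_stopper','bench_timer'):
        try: print(n,[( [round(float(v)) for v in q['box']],round(q['p'],2)) for q in models.look_for(n,c)][:3])
        except Exception as e: print(n,e)
E
```

```text
pics
{'time': 0.0, 'eef_pos': array([ 0.29787277, -0.63304243,  0.21328772]), 'tool_rot': array([-5.24182595e-04,  9.75917434e-01,  2.18139582e-01, -9.62152763e-05]), 'wrist_force': array([ 0.66134878, -0.34510725,  0.00765364]), 'grip_width': 0.9945413358829062}
scene [[397.4710703857372, 0.0, 318.0931723403615], [0.0, 397.4710703857372, 201.11748260993548], [0.0, 0.0, 1.0]] [[-0.9234420920724454, -0.38356563655224285, 0.011493695886781391], [-0.29172078715640615, 0.6822345212588988, -0.6704140812538829], [0.24930640771891896, -0.6224415317593402, -0.7418981430165293]] [0.4958381218823584, 0.1925380012608402, 0.8939746169635865]
stand [([287, 143, 52, 76], 0.97)]
specimen_top [([310, 183, 15, 13], 0.69), ([273, 244, 62, 20], 0.39)]
focus_mark [([310, 184, 14, 10], 0.5)]
loupe [([276, 242, 62, 22], 0.7)]
loupe_lens []
loupe_grip [([275, 243, 61, 20], 0.76)]
beaker [([179, 255, 38, 40], 0.68)]
green_stopper [([379, 206, 25, 20], 0.74), ([241, 223, 13, 12], 0.45)]
bench_timer [([379, 208, 23, 20], 0.95)]
top [[439.6359518914382, 0.0, 314.7023586320019], [0.0, 439.6359518914382, 194.068
[... 421 characters left out ...]
 24, 53], 0.56)]
loupe_grip [([277, 174, 27, 52], 0.68)]
beaker [([214, 118, 27, 29], 0.88), ([278, 174, 24, 55], 0.24)]
green_stopper [([289, 134, 10, 12], 0.54)]
bench_timer [([349, 247, 29, 27], 0.91)]
wrist [[317.6263244244308, 0.0, 318.1115910600324], [0.0, 317.6263244244308, 195.12918635318906], [0.0, 0.0, 1.0]] [[0.4262164621207431, -0.9046210128213586, 0.000592097405584271], [-0.8754119429066322, -0.41228931318039347, 0.2523320281963357], [-0.22802073948155244, -0.10806639347780626, -0.9676405308620485]] [-0.699369456911119, -0.028316421568044862, 0.38980733265878625]
stand []
specimen_top []
focus_mark []
loupe []
loupe_lens []
loupe_grip []
beaker []
green_stopper []
bench_timer []
```

Run:
```python
import cv2
a=cv2.imread('pics/scene0.png')[120:310,160:430]; cv2.imwrite('pics/scene0c.png',cv2.resize(a,None,fx=2.9,fy=2.9,interpolation=cv2.INTER_CUBIC))
a=cv2.imread('pics/top0.png')[100:290,190:410]; cv2.imwrite('pics/top0c.png',cv2.resize(a,None,fx=3,fy=3,interpolation=cv2.INTER_CUBIC))
```

```text
(no output)
```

View pics/scene0c.png

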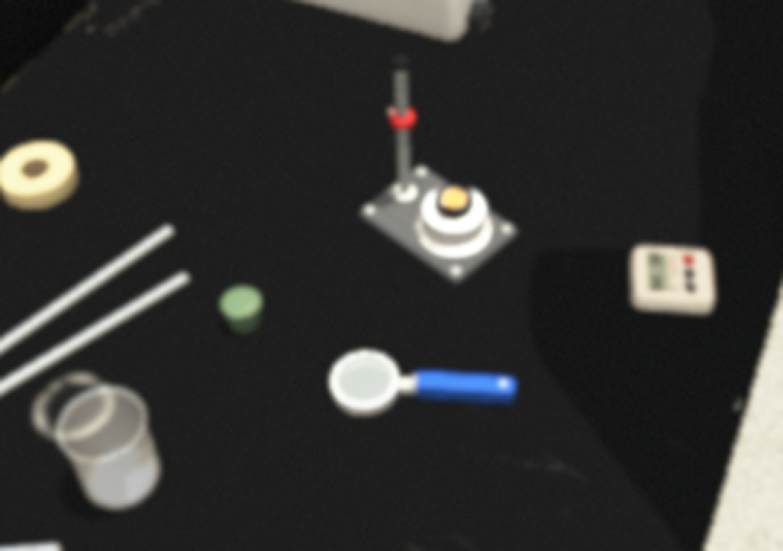

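View pics/top0c.png

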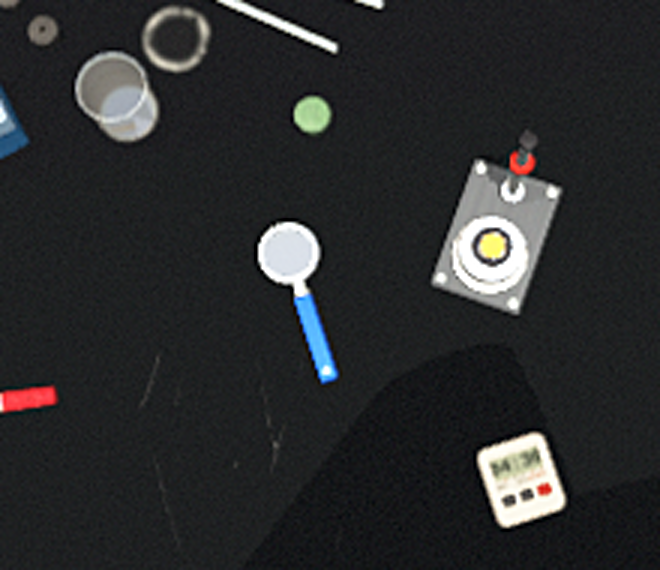

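View pics/top0.png

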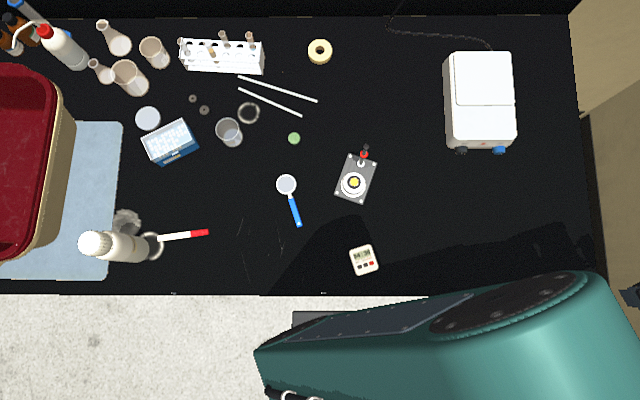

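View pics/wrist0.png

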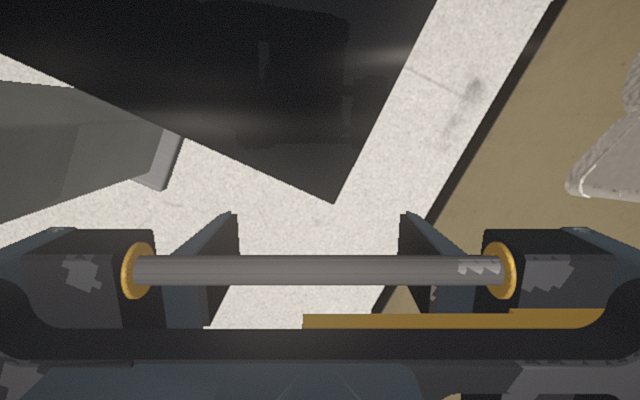

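The top view shows the stand at about (354,182), with its post up and to the right, the loupe rim at (286,184) and the handle end at (299,227). The timer is at (364,260), the stopper at (294,138) and the beaker at (229,132). The scene view agrees. The red item at lower left and the white rods are other clutter.

```bash
cat > h.py <<'E'
import numpy as np, cv2
def ray(d,uv):
    K,R,t=map(np.array,(d['K'],d['R'],d['t']))
    v=R.T@np.linalg.inv(K)@np.array([uv[0],uv[1],1.]); return -R.T@t, v/np.linalg.norm(v)
def atz(d,uv,z):
    o,v=ray(d,uv); return o+v*(z-o[2])/v[2]
def tri(obs):
    A=np.zeros((3,3));b=np.zeros(3)
    for d,uv in obs:
        o,v=ray(d,uv);P=np.eye(3)-np.outer(v,v);A+=P;b+=P@o
    return np.linalg.solve(A,b)
def proj(d,X):
    K,R,t=map(np.array,(d['K'],d['R'],d['t'])); c=K@(R@np.asarray(X)+t); return c[:2]/c[2]
def blob(img,f,box):
    x,y,w,h=box; hsv=cv2.cvtColor(img,cv2.COLOR_RGB2HSV)[y:y+h,x:x+w]
    m=f(hsv[...,0].astype(int),hsv[...,1].astype(int),hsv[...,2].astype(int)).astype(np.uint8)
    n,l,s,c=cv2.connectedComponentsWithStats(m)
    if n<2: return None
    i=1+np.argmax(s[1:,4]); 
    return c[i]+[x,y], s[i,4], (l==i), (x,y)
red=lambda h,s,v:((h<8)|(h>172))&(s>130)&(v>80)
yel=lambda h,s,v:(h>12)&(h<35)&(s>90)&(v>90)
blu=lambda h,s,v:(h>100)&(h<125)&(s>120)&(v>80)
E
python3 - <<'E'
from h import *
from rig import r, viewer, models
T=viewer.snapshot('top');S=viewer.snapshot('scene')
np.set_printoptions(precision=4,suppress=True)
rt=blob(T['color'],red,(335,140,45,40)); rs=blob(S['color'],red,(285,140,30,40))
yt=blob(T['color'],yel,(335,165,40,40)); ys=blob(S['color'],yel,(300,175,35,30))
bt=blob(T['color'],blu,(270,180,50,60)); bs=blob(S['color'],blu,(290,230,60,40))
for n,a,b in (('collar',rt,rs),('spec',yt,ys),('handle',bt,bs)):
    X=tri([(T,a[0]),(S,b[0])]); print(n,a[0],a[1],b[0],b[1],X,proj(T,X)-a[0],proj(S,X)-b[0])
print('spec z.05 ',atz(T,yt[0],.05),atz(S,ys[0],.05))
for z,uv in ((.012,(286,184.3)),(.018,(299.3,226.7)),(.01,(350,153)),(.01,(377,163)),(.01,(334.5,194)),(.01,(362,204)),(.018,(364,260)),(.02,(294,138)),(.0,(231,140))): print(uv,atz(T,uv,z))
E
```

```text
collar [363.4091 154.2273] 44 [299.0392 160.9608] 51 [ 0.6171 -0.0629  0.1067] [0.0262 0.1287] [-0.1231 -0.04  ]
spec [353.6522 181.3696] 46 [316.6471 188.2549] 51 [ 0.5595 -0.0416  0.051 ] [0.0414 0.238 ] [-0.2333 -0.0726]
handle [294.8817 211.7473] 186 [320.0634 252.5447] 347 [0.4857 0.1131 0.0104] [0.0306 0.2155] [-0.2353 -0.0727]
spec z.05  [ 0.5604 -0.0416  0.05  ] [ 0.5592 -0.0425  0.05  ]
(286, 184.3) [0.5607 0.1379 0.012 ]
(299.3, 226.7) [0.4454 0.1006 0.018 ]
(350, 153) [ 0.6482 -0.0354  0.01  ]
(377, 163) [ 0.62   -0.1082  0.01  ]
(334.5, 194) [0.5344 0.0074 0.01  ]
(362, 204) [ 0.5073 -0.0658  0.01  ]
(364, 260) [ 0.3592 -0.0679  0.018 ]
(294, 138) [0.6881 0.1174 0.02  ]
(231, 140) [0.6893 0.2943 0.    ]
```

Request:
carry_out(
  rows=[
    [[0.02,-0.017,-0.02],0,0],
    [[0.04,-0.035,-0.02],0,0],
    [[0.043,-0.037,-0.02],0,0.3],
    [[0.043,-0.037,-0.01],0,1],
    [[0.043,-0.037,0],0,1],
    [[0.043,-0.037,0],0,1],
    [[0.043,-0.037,0],0,1],
    [[0.043,-0.037,0],0,1],
    [[0.043,-0.037,0],0,1],
    [[0.043,-0.037,0],0,1],
    [[0.043,-0.037,0],0,1],
    [[0.04,-0.035,0],0,1],
  ],
)

```text
time: 3.1
eef_pos: [0.5605, -0.0441, 0.2842]
tool_rot: [0.0, 0.976, 0.218, 0.0]
wrist_force: [0.2, -0.6, 0.1]
grip_width: 0.004
```

Request:
carry_out(
  rows=[
    [[0,0,0],9,1],
    [[0,0,0],9,1],
    [[0,0,0],9,1],
    [[0,0,0],9,1],
    [[0,0,0],9.4,1],
    [[0,0,0],0,1],
    [[0,0,0],0,1],
  ],
)

```text
time: 3.98
eef_pos: [0.5599, -0.046, 0.284]
tool_rot: [-0.0, 0.985, -0.174, 0.0]
wrist_force: [-0.6, 0.3, -0.1]
grip_width: 0.009
```

Run:
```python
from h import *
from rig import r, viewer, models
np.set_printoptions(precision=4,suppress=True)
s=r.get_state(); print({k:(s[k]) for k in ('time','joint_positions','eef_pos','tool_rot','wrist_force','grip_width')})
W=viewer.snapshot('wrist'); cv2.imwrite('pics/w1.png',W['color'][:,:,::-1])
print(W['R'],W['t'])
for X in ((.56,-.042,.054),(.617,-.063,.107)): print(proj(W,X))
```

```text
{'time': 3.975, 'joint_positions': array([-0.1235,  0.0799,  1.9686,  0.    ,  1.0931,  1.7962]), 'eef_pos': array([ 0.5599, -0.046 ,  0.284 ]), 'tool_rot': array([-0.    ,  0.9848, -0.1736,  0.    ]), 'wrist_force': array([-0.5783,  0.3027, -0.1416]), 'grip_width': 0.008686516696265474}
[[-0.3414 -0.9399  0.0006]
 [-0.9096  0.3305  0.2518]
 [-0.2369  0.0854 -0.9678]] [0.1486 0.4782 0.5944]
[315.6671 170.5159]
[315.4766 123.1548]
```

View pics/w1.png

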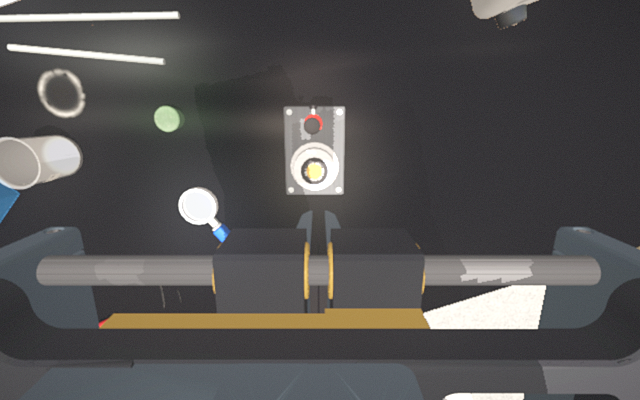

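The wrist view shows the specimen at (316,171), as predicted, with the post straight above it in the image. So the tool is aligned with the stand.

Run:
```python
from h import *
from rig import r, viewer, models
np.set_printoptions(precision=4,suppress=True)
W=viewer.snapshot('wrist');S=viewer.snapshot('scene');T=viewer.snapshot('top')
a=blob(W['color'],yel,(295,150,45,45));print(a[:2])
for z in (.05,.053): print(z,atz(W,a[0],z))
b=blob(S['color'],yel,(300,175,35,30)); 
if b: print(b[:2],tri([(W,a[0]),(S,b[0])]))
cv2.imwrite('pics/w1c.png',cv2.resize(W['color'][90:210,250:380,::-1],None,fx=5,fy=5,interpolation=cv2.INTER_CUBIC))
# plate corners bolts from wrist
for uv in ((289,112),(341,112),(291,190),(340,190)): print(uv,atz(W,uv,.011))
```

```text
(array([308.4828, 172.4138]), np.int32(29))
0.05 [ 0.5602 -0.0321  0.05  ]
0.053 [ 0.5607 -0.0324  0.053 ]
(array([316.125 , 187.9643]), np.int32(56)) [ 0.5596 -0.034   0.0586]
(289, 112) [ 0.6404 -0.0327  0.011 ]
(341, 112) [ 0.6164 -0.0988  0.011 ]
(291, 190) [0.5384 0.004  0.011 ]
(340, 190) [ 0.5143 -0.0622  0.011 ]
```

View pics/w1c.png

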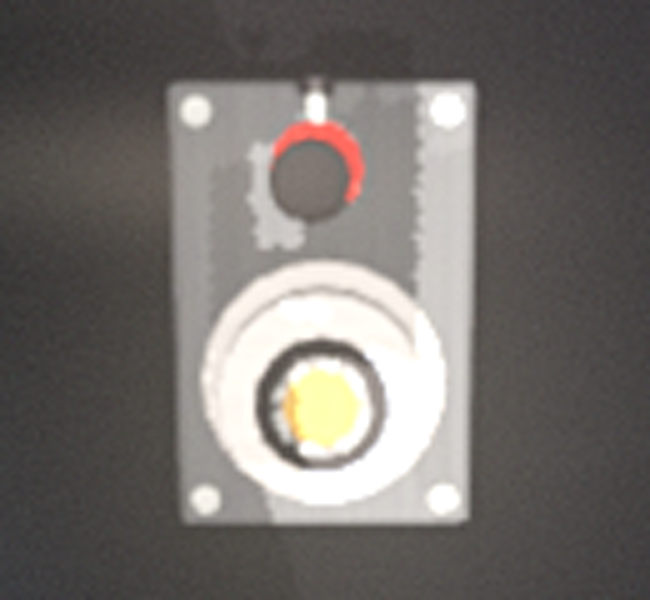

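Run:
```python
from h import *
from rig import r, viewer
np.set_printoptions(precision=4,suppress=True)
W=viewer.snapshot('wrist')
uv=(314.3,170.8)
print(atz(W,uv,.052))
c=np.mean([atz(W,u,.011) for u in ((289,112),(341,112),(291,190),(340,190))],0); print(c, c-.020*np.array([np.cos(-.347),np.sin(-.347),0]))
s=r.get_state();d=atz(W,uv,.052)-s['eef_pos'];y=-.349
print('tool shift', d@[np.cos(y),np.sin(y),0], d@[np.sin(y),-np.cos(y),0],-d[2])
```

```text
[ 0.5599 -0.0401  0.052 ]
[ 0.5773 -0.0475  0.011 ] [ 0.5585 -0.0407  0.011 ]
tool shift -0.0019762700726789002 -0.005605887887044756 0.23194736048080528
```

Request:
carry_out(
  rows=[
    [[-0.003,-0.005,0.03],0,1],
    [[0,0,0.05],0,1],
    [[0,0,0.05],0,1],
    [[0,0,0.04],0,1],
    [[0,0,0.03],0,1],
    [[0,0,0.016],0,1],
    [[0,0,0],0,1],
    [[0,0,0],0,1],
  ],
)

```text
time: 5.22
eef_pos: [0.5596, -0.0404, 0.0691]
tool_rot: [-0.0, 0.985, -0.175, 0.001]
wrist_force: [-0.4, 0.6, -0.4]
grip_width: 0.002
```

Run:
```python
from h import *
from rig import r, viewer, models
for n in ('wrist','scene'):
    W=viewer.snapshot(n); c=W['color'][:,:,::-1]
    if n=='scene': c=cv2.resize(c[130:230,260:360],None,fx=6,fy=6,interpolation=cv2.INTER_CUBIC)
    cv2.imwrite(f'pics/{n}2.png',c)
```

```text
(no output)
```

View pics/wrist2.png

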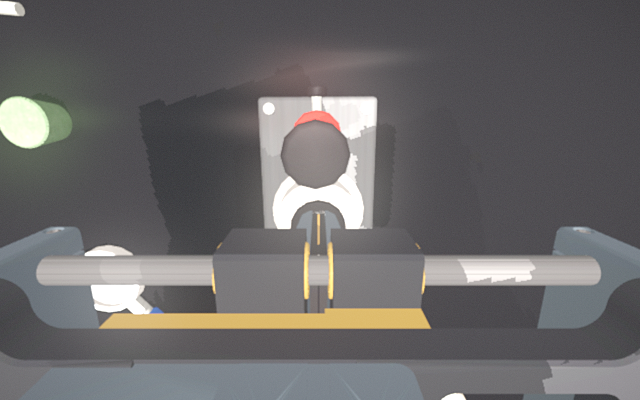

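View pics/scene2.png

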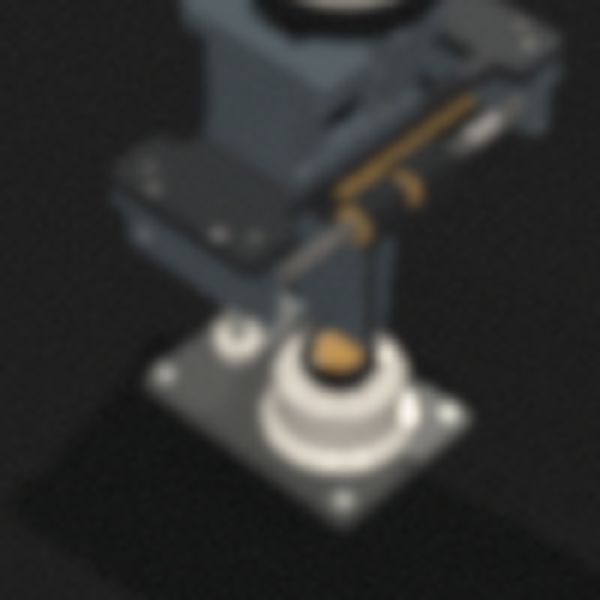

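The fingers are centred over the disc and the post is clear of the gripper body. Next I press in small steps.

Request:
carry_out(
  rows=[
    [[0,0,0.006],0,1],
    [[0,0,0.006],0,1],
    [[0,0,0.003],0,1],
    [[0,0,0.002],0,1],
    [[0,0,0.001],0,1],
  ],
)

```text
time: 5.95
eef_pos: [0.5586, -0.0403, 0.0499]
tool_rot: [0.0, 0.984, -0.175, -0.0]
wrist_force: [-3.5, -0.7, 5.1]
grip_width: 0.003
```

Request:
carry_out(
  rows=[
    [[0,0,0.001],0,1],
    [[0,0,0.001],0,1],
    [[0,0,0],0,1],
  ],
)

```text
time: 6.32
eef_pos: [0.5589, -0.0403, 0.0479]
tool_rot: [-0.0, 0.985, -0.175, 0.0]
wrist_force: [0.6, 0.8, 0.0]
grip_width: 0.003
```

Request:
carry_out(
  rows=[
    [[0,0,0.001],0,1],
    [[0,0,0.001],0,1],
  ],
)

```text
time: 6.58
eef_pos: [0.5592, -0.0403, 0.0462]
tool_rot: [-0.0, 0.985, -0.175, 0.0]
wrist_force: [-5.3, -0.1, 20.5]
grip_width: 0.007
```

Request:
carry_out(
  rows=[
    [[0,0,0.0005],0,1],
    [[0,0,0.0005],0,1],
  ],
)

```text
time: 6.82
eef_pos: [0.5592, -0.0404, 0.046]
tool_rot: [0.0, 0.985, -0.175, 0.0]
wrist_force: [-10.9, -0.0, 32.3]
grip_width: 0.006
```

The fingers stopped hard at 46 mm with 32 N, so the specimen is home. Now I retract.

Request:
carry_out(
  rows=[
    [[0,0,-0.004],0,1],
    [[0,0,-0.015],0,1],
    [[0,0,-0.04],0,1],
    [[0,0,-0.055],0,1],
    [[0,0,-0.055],0,1],
    [[0,0,-0.05],0,1],
    [[0,0,-0.02],0,1],
    [[-0.06,-0.01,0],0,0],
    [[-0.04,-0.02,0],0,0],
    [[0,0,0],0,0],
  ],
)

```text
time: 8.07
eef_pos: [0.4733, 0.0236, 0.2836]
tool_rot: [-0.0, 0.985, -0.174, -0.0]
wrist_force: [1.0, -0.2, -0.1]
grip_width: 0.304
```

Run:
```python
from h import *
from rig import r, viewer, models
np.set_printoptions(precision=4,suppress=True)
s=r.get_state(); print(s['time'],s['eef_pos'],s['tool_rot'],s['wrist_force'])
W=viewer.snapshot('wrist');S=viewer.snapshot('scene')
cv2.imwrite('pics/w3.png',W['color'][:,:,::-1])
cv2.imwrite('pics/s3.png',cv2.resize(S['color'][130:230,260:360,::-1],None,fx=6,fy=6,interpolation=cv2.INTER_CUBIC))
for c in ('wrist','scene'):
  for n in ('loupe','loupe_grip','focus_mark','specimen_top'): print(c,n,[( [round(float(v)) for v in q['box']],round(q['p'],2)) for q in models.look_for(n,c)][:3])
```

```text
8.075 [0.4733 0.0236 0.2836] [-0.      0.9847 -0.1745 -0.0004] [ 0.9541 -0.2143 -0.127 ]
wrist loupe [([196, 114, 85, 90], 0.83)]
wrist loupe_grip []
wrist focus_mark [([340, 2, 19, 24], 0.73)]
wrist specimen_top [([330, 67, 28, 32], 0.6)]
scene loupe [([277, 241, 61, 22], 0.75)]
scene loupe_grip [([276, 242, 60, 21], 0.63)]
scene focus_mark [([240, 219, 12, 15], 0.52), ([294, 160, 8, 3], 0.36)]
scene specimen_top [([311, 187, 12, 7], 0.41)]
```

View pics/w3.png

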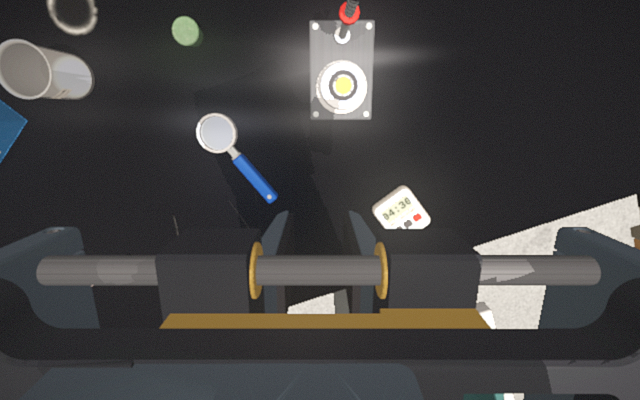

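View pics/s3.png

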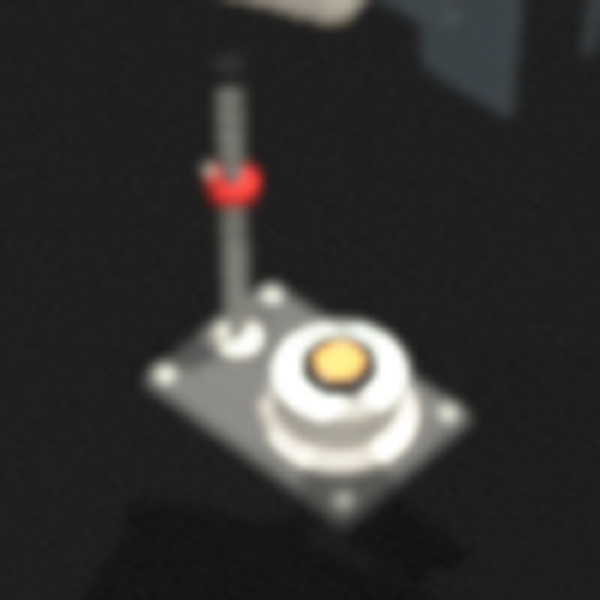

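The specimen now lies on the holder with no gap under the disc. The wrist view shows the loupe rim at (216,133) and the handle end at (272,200). Next I measure the loupe and the collar height.

Run:
```python
from h import *
from rig import r, viewer, models
from scipy.optimize import minimize_scalar
np.set_printoptions(precision=4,suppress=True)
W=viewer.snapshot('wrist');S=viewer.snapshot('scene');T=viewer.snapshot('top')
b=blob(W['color'],blu,(225,140,60,70)); 
ys,xs=np.nonzero(b[2]); pts=np.array([atz(W,(x+b[3][0],y+b[3][1]),.014)[:2] for x,y in zip(xs,ys)])
c=pts.mean(0);u=np.linalg.svd(pts-c)[2][0];u*=np.sign(u[0])
pr=(pts-c)@u; print('handle c',c,'yaw',np.arctan2(u[1],u[0]),'ext',pr.min(),pr.max())
mid=c+u*(pr.min()+pr.max())/2
print('rim from handle',mid+.082*u,'grip',mid+.022*u)
g=cv2.cvtColor(W['color'],cv2.COLOR_RGB2GRAY)[105:165,185:250]; m=(g>90).astype(np.uint8)
n,l,s,cc=cv2.connectedComponentsWithStats(m);print(s)
m=models.masks_of('loupe','wrist')
# collar
sp=np.array([.5592,-.0404]);y=-.347;P=sp+.062*np.array([np.cos(y),np.sin(y)])
rs=blob(S['color'],red,(285,140,30,40)); rt=blob(T['color'],red,(335,140,45,40)); rw=blob(W['color'],red,(330,0,40,35))
print(rs[:2],rt[:2],rw[:2],'post',P)
for n,X in (('cap',(*P,.174)),('base',(*P,.010)),('spec',(*sp,.046)),('spec2',(*sp,.046))): print(n,proj(S,X),proj(T,X),proj(W,X))
for z in (.103,.107,.111,.115): print(z,proj(S,(*P,z)),proj(T,(*P,z)),proj(W,(*P,z)))
print(tri([(S,rs[0]),(W,rw[0])]),tri([(S,rs[0]),(W,rw[0]),(T,rt[0])]))
cv2.imwrite('pics/w3c.png',cv2.resize(W['color'][0:210,190:380,::-1],None,fx=3,fy=3,interpolation=cv2.INTER_CUBIC)[:600])
cv2.imwrite('pics/s3c.png',cv2.resize(S['color'][130:200,280:330,::-1],None,fx=8,fy=8,interpolation=cv2.INTER_CUBIC))
```

```text
handle c [0.4854 0.1145] yaw 0.33508564922638445 ext -0.041522658037173636 0.03859826159539007
rim from handle [0.5615 0.141 ] grip [0.5048 0.1213]
[[   0    0   65   60 1070]
 [   0    0   65   60 2830]]Traceback (most recent call last):
  File "<stdin>", line 18, in <module>
TypeError: 'NoneType' object is not subscriptable
```

Run:
```python
from h import *
from rig import r, viewer, models
np.set_printoptions(precision=4,suppress=True)
W=viewer.snapshot('wrist');S=viewer.snapshot('scene')
sp=np.array([.5592,-.0404]);y=-.347;P=sp+.062*np.array([np.cos(y),np.sin(y)])
rs=blob(S['color'],red,(285,140,30,40)); rw=blob(W['color'],red,(330,0,40,35))
print(rs and rs[:2],rw and rw[:2],'post',P)
for n,X in (('cap',(*P,.174)),('base',(*P,.010)),('spec',(*sp,.046))): print(n,proj(S,X),proj(W,X))
for z in (.103,.107,.111,.115): print(z,proj(S,(*P,z)),proj(W,(*P,z)))
if rw: print(tri([(S,rs[0]),(W,rw[0])]))
print('rim',proj(W,(.5615,.141,.012)),atz(W,(216,133),.012))
cv2.imwrite('pics/w3c.png',cv2.resize(W['color'][0:200,190:380,::-1],None,fx=3,fy=3,interpolation=cv2.INTER_CUBIC))
cv2.imwrite('pics/s3c.png',cv2.resize(S['color'][130:200,280:330,::-1],None,fx=8,fy=8,interpolation=cv2.INTER_CUBIC))
```

```text
(array([298.9804, 160.9608]), np.int32(51)) (array([347.2429,  15.7006]), np.int32(177)) post [ 0.6175 -0.0615]
cap [297.8238 140.4027] [356.9499  -8.7935]
base [299.4154 187.7605] [341.7353  38.4528]
spec [316.3371 189.8679] [343.1866  87.2293]
0.103 [298.5599 162.3061] [348.4945  17.4632]
0.107 [298.5205 161.133 ] [348.8723  16.29  ]
0.111 [298.4808 159.953 ] [349.2596  15.0875]
0.115 [298.441 158.766] [349.6566  13.8545]
[ 0.6169 -0.0601  0.1093]
rim [215.8089 135.4792] [0.5645 0.1393 0.012 ]
```

View pics/w3c.png

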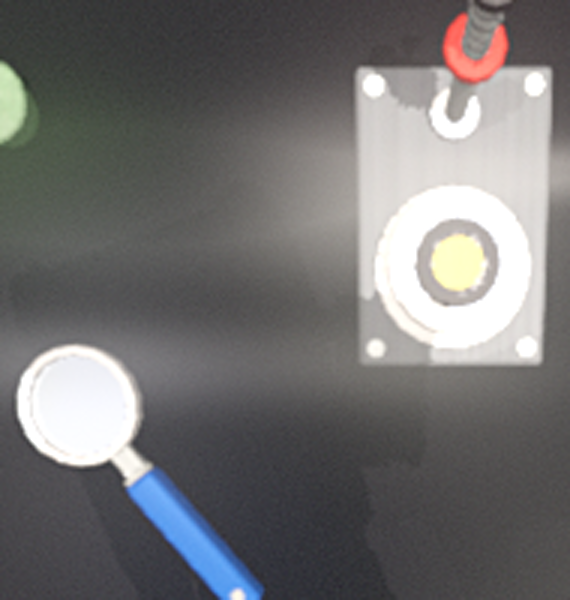

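View pics/s3c.png

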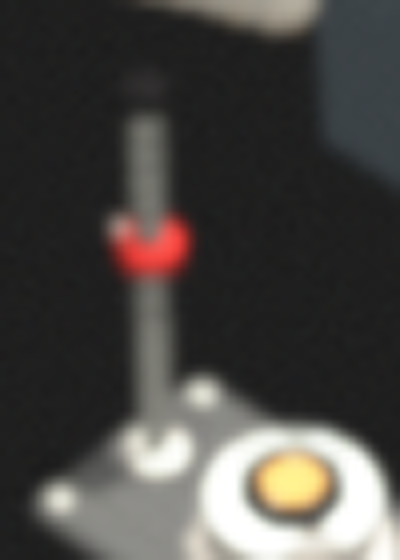

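Request:
carry_out(
  rows=[
    [[0,0,0],-9.6,0],
    [[0,0,0],-9.6,0],
    [[0,0,0],-9.7,0],
    [[0,0,0],-9.7,0],
    [[0.03,-0.04,0.03],0,0],
    [[0.031,-0.0425,0.03],0,0],
    [[0,0,0.05],0,0],
    [[0,0,0.05],0,0.2],
    [[0,0,0.02],0,0.3],
    [[0,0,0],0,0.3],
    [[0,0,0],0,0.3],
  ],
)

```text
time: 10.25
eef_pos: [0.5078, 0.12, 0.105]
tool_rot: [-0.0, 0.987, 0.16, 0.001]
wrist_force: [-0.4, -0.1, 0.0]
grip_width: 0.699
```

Run:
```python
from h import *
from rig import r, viewer, models
np.set_printoptions(precision=4,suppress=True)
s=r.get_state(); print(s['time'],s['eef_pos'],s['tool_rot'],s['grip_width'])
W=viewer.snapshot('wrist'); cv2.imwrite('pics/w4.png',W['color'][:,:,::-1])
q=s['tool_rot']; yaw=2*np.arctan2(q[2],q[1]); x=np.array([np.cos(yaw),np.sin(yaw),0]);
print(yaw)
for k in (0,.060,.017): print(proj(W,np.array([.5615,.140,.018])-k*x))
S=viewer.snapshot('scene'); cv2.imwrite('pics/s4.png',cv2.resize(S['color'][130:290,220:400,::-1],None,fx=4,fy=4,interpolation=cv2.INTER_CUBIC)[:600])
```

```text
10.25 [0.5078 0.12   0.105 ] [-0.      0.9871  0.1599  0.0006] 0.6991074235183207
0.3211137134124843
[316.5795 130.6155]
[316.6311 203.0417]
[316.5947 151.9971]
```

View pics/w4.png

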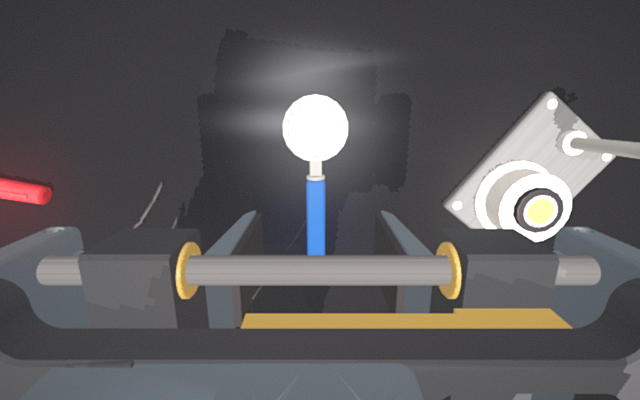

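View pics/s4.png

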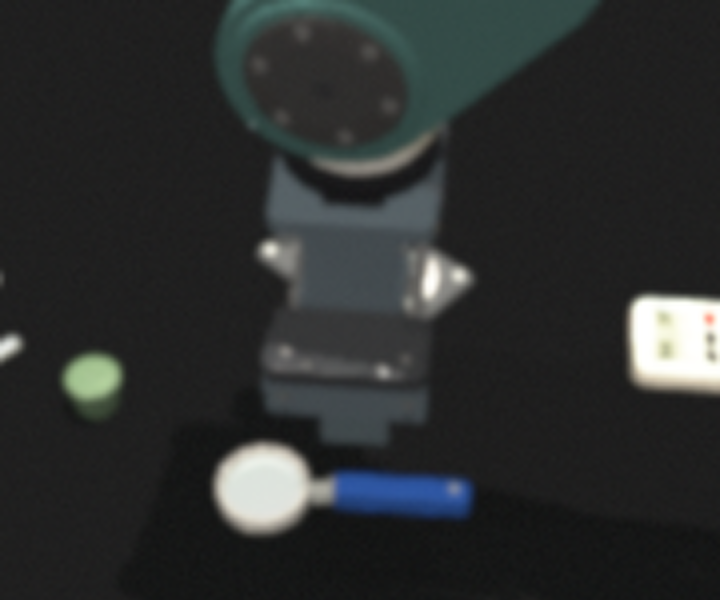

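The handle runs straight up the wrist image at column 316, between the fingers and about 2 mm left of their centre. The blue handle begins at row 178, so the tool is at the right place along it. I descend and grip.

Request:
carry_out(
  rows=[
    [[0,-0.002,0.03],0,0.3],
    [[0,0,0.03],0,0.3],
    [[0,0,0.025],0,0.4],
    [[0,0,0.011],0,0.5],
    [[0,0,0.005],0,0.6],
    [[0,0,0],0,0.6],
  ],
)

```text
time: 11.1
eef_pos: [0.507, 0.1219, 0.0035]
tool_rot: [-0.0, 0.987, 0.16, 0.0]
wrist_force: [-0.7, 0.0, -0.0]
grip_width: 0.4
```

Request:
carry_out(
  rows=[
    [[0,0,0],0,0.75],
    [[0,0,0],0,0.8],
    [[0,0,0],0,0.85],
    [[0,0,0],0,1],
    [[0,0,0],0,1],
    [[0,0,0],0,1],
    [[0,0,0],0,1],
    [[0,0,0],0,1],
  ],
  grip_force=30,
)

```text
time: 12.1
eef_pos: [0.5068, 0.1219, 0.0034]
tool_rot: [-0.0, 0.987, 0.16, 0.0]
wrist_force: [-2.1, -0.7, 6.4]
grip_width: 0.172
```

Gripped at an opening of 15.7 mm. I lift.

Request:
carry_out(
  rows=[
    [[0,0,-0.005],0,1],
    [[0,0,-0.015],0,1],
    [[0,0,-0.03],0,1],
    [[0,0,-0.04],0,1],
    [[0,0,-0.03],0,1],
    [[0,0,-0.01],0,1],
    [[0,0,0],0,1],
    [[0,0,0],0,1],
  ],
)

```text
time: 13.1
eef_pos: [0.5058, 0.1217, 0.1319]
tool_rot: [0.0, 0.987, 0.16, -0.001]
wrist_force: [-0.7, 0.7, -0.8]
grip_width: 0.172
```

Run:
```python
from h import *
from rig import r, viewer, models
np.set_printoptions(precision=4,suppress=True)
s=r.get_state(); print(s['time'],s['eef_pos'],s['tool_rot'],s['grip_width'],s['wrist_force'],s['moment'])
W=viewer.snapshot('wrist'); cv2.imwrite('pics/w5.png',W['color'][:,:,::-1])
S=viewer.snapshot('scene'); cv2.imwrite('pics/s5.png',cv2.resize(S['color'][130:290,220:400,::-1],None,fx=4,fy=4,interpolation=cv2.INTER_CUBIC)[:600])
q=s['tool_rot']; yaw=2*np.arctan2(q[2],q[1]); x=np.array([np.cos(yaw),np.sin(yaw),0]);
X=s['eef_pos']+.0595*x+[0,0,.0026]
print(X,proj(W,X),proj(S,X))
```

```text
13.1 [0.5058 0.1217 0.1319] [ 0.      0.9871  0.1599 -0.0009] 0.17186118648052656 [-0.7092  0.6958 -0.8115] [-0.0191  0.0109  0.0427]
[0.5622 0.1405 0.1345] [319.7404 135.5831] [282.5731 217.1673]
```

View pics/w5.png

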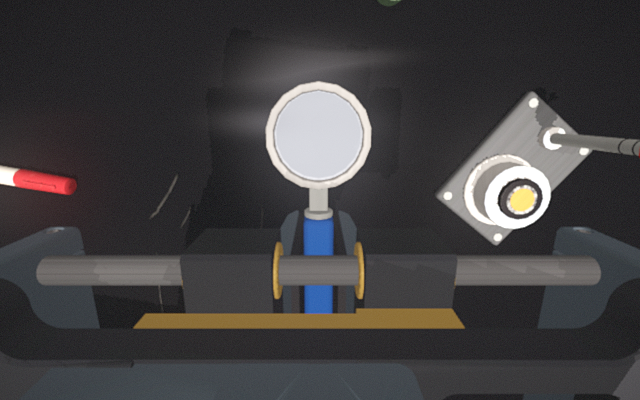

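View pics/s5.png

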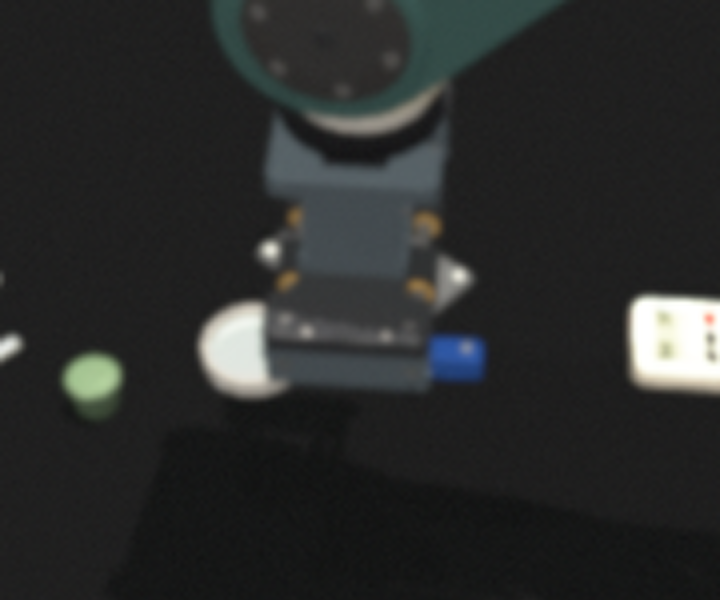

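The loupe is held level, with its rim at (318.5,134.5) in the wrist view against (319.7,135.6) predicted. I carry it over the specimen.

Request:
carry_out(
  rows=[
    [[-0.015,0.005,0],0,1],
    [[-0.02,0.015,0],0,1],
    [[-0.015,0.025,0],0,1],
    [[-0.01,0.03,0],0,1],
    [[0,0.03,0],0,1],
    [[0,0.03,0.005],0,1],
    [[0,0.02,0.008],0,1],
    [[0,0.011,0.008],0,1],
    [[0,0.005,0.004],0,1],
    [[0,0,0],0,1],
    [[0,0,0],0,1],
    [[0,0,0],0,1],
  ],
)

```text
time: 14.7
eef_pos: [0.5036, -0.059, 0.1081]
tool_rot: [0.0, 0.987, 0.16, 0.0]
wrist_force: [-0.1, -0.7, -1.1]
grip_width: 0.172
```

```bash
cat > chk.py <<'E'
from h import *
from rig import r, viewer, models
import sys
n=sys.argv[1]
np.set_printoptions(precision=4,suppress=True)
s=r.get_state(); print(s['time'],s['eef_pos'],s['tool_rot'],s['grip_width'],s['wrist_force'],s['moment'])
W=viewer.snapshot('wrist'); cv2.imwrite(f'pics/w{n}.png',W['color'][:,:,::-1])
S=viewer.snapshot('scene'); cv2.imwrite(f'pics/s{n}.png',cv2.resize(S['color'][130:230,260:360,::-1],None,fx=6,fy=6,interpolation=cv2.INTER_CUBIC)[:600])
T=viewer.snapshot('top'); cv2.imwrite(f'pics/t{n}.png',cv2.resize(T['color'][100:290,190:410,::-1],None,fx=3,fy=3,interpolation=cv2.INTER_CUBIC))
q=s['tool_rot']; yaw=2*np.arctan2(q[2],q[1]); x=np.array([np.cos(yaw),np.sin(yaw),0]); y=np.array([x[1],-x[0],0])
X=s['eef_pos']+.060*x-.0005*y+[0,0,.0026]
d=np.array([.5595,-.0408,.109])-X
print('lens',X,'W',proj(W,X),'S',proj(S,X),'need tool',d@x,d@y,-d[2])
for P in ((.5595,-.0408,.046),(.6176,-.0618,.109)): print(proj(W,P),proj(S,P))
E
python3 chk.py 6
```

```text
14.7 [ 0.5036 -0.059   0.1081] [0.     0.9871 0.1602 0.0001] 0.17212982749098618 [-0.1011 -0.7018 -1.1369] [0.0255 0.0208 0.0088]
lens [ 0.5604 -0.0395  0.1107] W [318.7718 134.5353] S [315.9806 171.7499] need tool -0.0012171673609258334 0.0009551758680962576 0.0017349827822247255
[319.85   130.1929] [316.2897 189.7317]
[399.07   36.232] [298.518  160.4567]
```

View pics/w6.png

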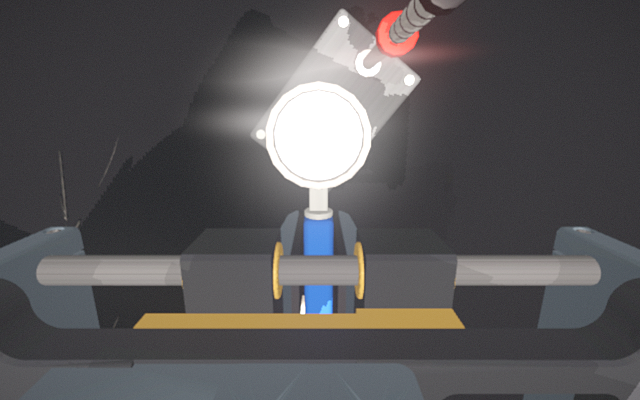

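View pics/s6.png

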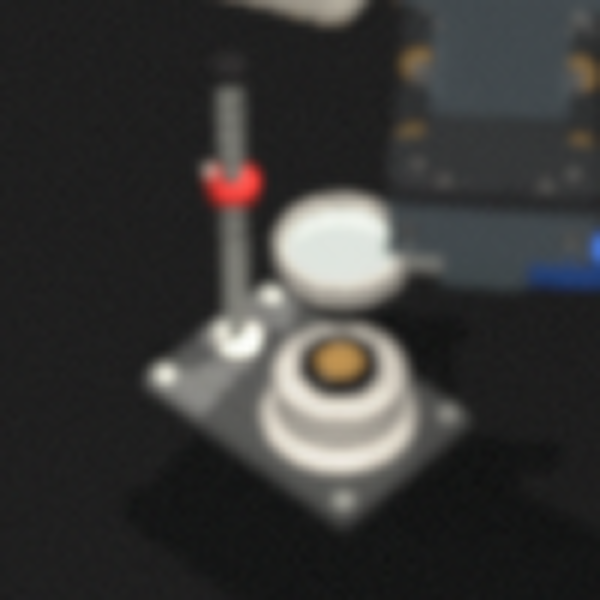

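View pics/t6.png

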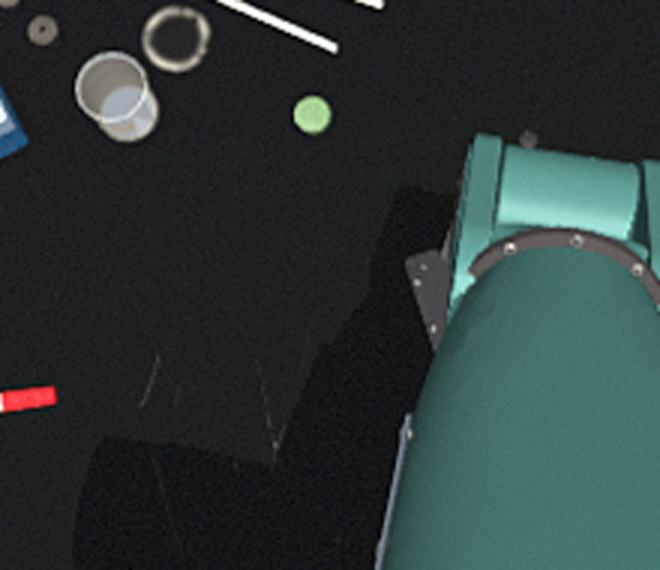

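Run:
```python
from h import *
from rig import r, viewer, models
np.set_printoptions(precision=4,suppress=True)
W=viewer.snapshot('wrist');S=viewer.snapshot('scene')
sp=np.array([.5595,-.0408]);y=-.347;P=sp+.062*np.array([np.cos(y),np.sin(y)])
for z in (.01,.014,.105,.109,.113,.174): print(z,proj(W,(*P,z)),proj(S,(*P,z)))
print('red blob',blob(W['color'],red,(370,0,60,65))[:2])
print('tri',tri([(W,(398.5,33.5)),(S,(298.9,160.5))]))
for uv in ((343.5,21),(409,79.5),(261,133.5),(369,63)): print(atz(W,uv,.011))
a=cv2.resize(W['color'][0:100,320:480,::-1],None,fx=5,fy=5,interpolation=cv2.INTER_CUBIC)
cv2.imwrite('pics/w7c.png',a)
print(W['R'].tolist(),W['t'].tolist())
```

```text
0.01 [368.0337  64.9546] [299.3755 187.6317]
0.014 [368.819   64.2117] [299.3408 186.6041]
0.105 [397.0022  37.5513] [298.4978 161.591 ]
0.109 [398.9743  35.6858] [298.4582 160.4145]
0.113 [401.0472  33.7249] [298.4183 159.231 ]
0.174 [454.1746 -16.532 ] [297.7793 140.2736]
red blob (array([386.7365,  22.4493]), np.int32(296))
tri [ 0.6174 -0.0614  0.1097]
[ 0.641 -0.033  0.011]
[ 0.6178 -0.0966  0.011 ]
[0.5398 0.0037 0.011 ]
[ 0.6192 -0.062   0.011 ]
[[0.3164489704921066, -0.9486092546358056, 0.0007287618187972648], [-0.9180445450158385, -0.30605918689040434, 0.2520356869307366], [-0.23886034087129118, -0.08042546946886509, -0.9677176661710608]] [-0.2147459546722063, 0.4427924103583523, 0.403391612405626]
```

View pics/w7c.png

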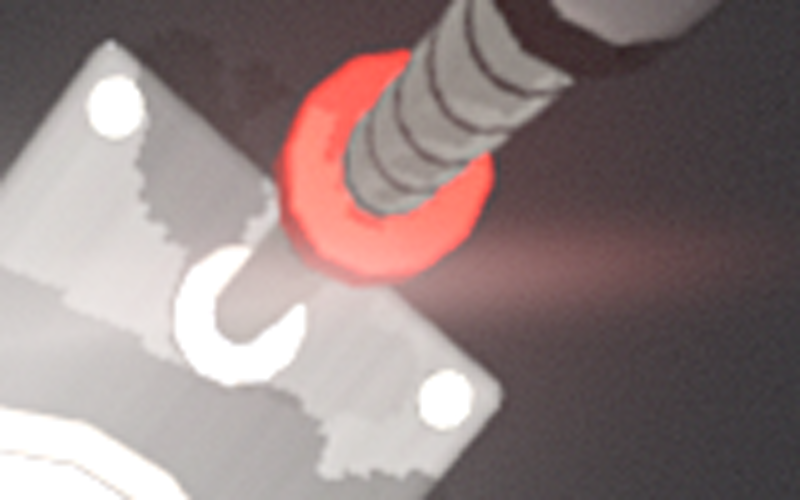

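Request:
carry_out(
  rows=[
    [[-0.0005,0.0005,0.001],0,1],
    [[0,0,0.0008],0,1],
    [[0,0,0],0,1],
    [[0,0,0],0,1],
    [[0,0,0],0,1],
    [[0,0,0],0,1],
    [[0,0,0],0,1],
    [[0,0,0],0,1],
  ],
)

```text
time: 15.95
eef_pos: [0.5032, -0.06, 0.1061]
tool_rot: [-0.0, 0.987, 0.16, -0.0]
wrist_force: [0.7, -0.5, -1.4]
grip_width: 0.17
```

```bash
python3 chk.py 8
```

```text
15.95 [ 0.5032 -0.06    0.1061] [-0.      0.9871  0.1598 -0.    ] 0.16982707330581448 [ 0.7424 -0.4718 -1.4197] [0.0045 0.0049 0.0318]
lens [ 0.56   -0.0406  0.1087] W [318.7751 134.5562] S [316.2774 172.0967] need tool -0.0005387821493272716 4.1441052869976936e-05 -0.00025731147266469523
[318.6003 129.3646] [316.2897 189.7317]
[398.2546  33.6767] [298.518  160.4567]
```

View pics/s8.png

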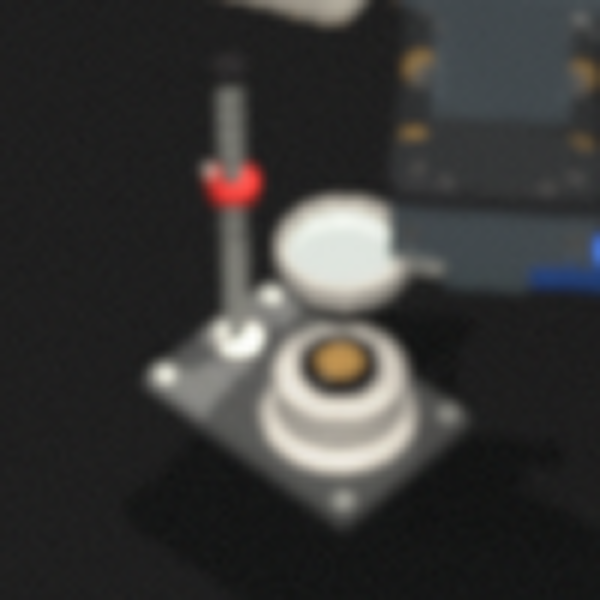

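View pics/w8.png

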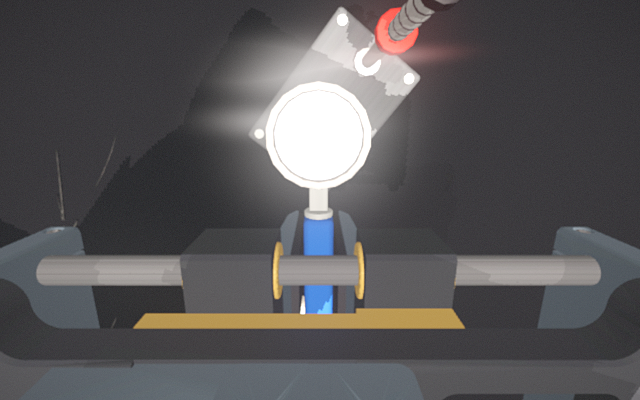

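The scene view puts the lens centre at (316.4,172.0), with (316.3,172.1) predicted, directly above the specimen at (316.5,190.2). The collar is unmoved at (298.9,160.5). The wrist view shows the loupe steady in the grip at (318.5,135). I hand in.

```bash
python3 -c "
from rig import r
print(r.sign_off())"
```

```text
the job is handed in; nothing more can be done
None
```

I pressed the specimen home, then picked up the loupe by its blue handle. I handed the job in at about 16 s, still holding the loupe over the specimen.

- **Specimen:** I pressed it straight down with closed fingers. They stopped at 46 mm, which is the fully-home height, with 32 N. The pictures afterwards show no gap under the disc.
- **Centring:** The lens is at about (0.560, -0.041, 0.109) m. That is within about 1 mm sideways of my estimate of the specimen axis.
- **Height:** I took the collar's height as 109 mm. My separate estimates ranged from 107 to 110.5 mm, so the lens height could be off by 1–2 mm.
- **Level and clearance:** The tool points straight down, and the loupe showed no visible tilt or slip in the grip. The rim is roughly 25 mm from the collar and well above the holder.
- **Other things:** I didn't touch the collar, and it looked unmoved in the last scene picture. The beaker and stopper looked unmoved in the last top picture I viewed. The arm hid the timer there, but it was in place in the scene picture just after I lifted the loupe.

Two checks disagreed slightly. The wrist and scene cameras placed the stand about 1–1.5 mm apart, so I aimed between them. A sideways force of 11 N showed at the end of the press; the disc still looked properly seated.

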